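# Seat the notched drive plate of a reel winder

### The job

On the bench reel winder, push the finger post round with a fingertip, either way, until the notch in the plate's rim stands over the upright pin on the base, then press the hub down until the plate is fully home on the pin, and let go. Do not lift the plate, and leave the reel, the jar and the screwdriver where they are.

Things in the scene. Friction and masses are not known exactly. Their poses are not given: they have to be found in the camera images.
- hub_top (a point): centre of the flat top of the plate's hub (dark steel, diameter 32 mm, 6 mm proud of the plate's top face), on the vertical turning axis; about 68 mm above the table at the start and 56 mm when the plate is home. Press here. The aluminium plate is level, 120 mm in diameter and 10 mm thick, and stands above a round grey base 170 mm in diameter and 30 mm high that is fixed to the table.
- post_top (a point): centre of the top of the finger post, a black upright cylinder 16 mm in diameter that stands 26 mm above the plate's top face (20 mm above the hub's top), 40 mm from the turning axis, on the opposite side from the notch. Pushed sideways it turns the plate; about 1.5 N is enough. The plate stays where it is left.
- notch (a point): the middle of the notch, at the height of the plate's top face, 56 mm from the turning axis. The notch is a gap in the rim, open to the outside, 18 mm wide and 13 mm deep (radially).
- pin_top (a point): centre of the top of the fixed steel pin, diameter 10 mm, 56 mm from the turning axis, its top 51 mm above the table, 1 mm below the underside of the raised plate, which hides most of it. A black block (18 mm radially, 14 mm wide, top 60 mm above the table) stands on the base just outside the plate's rim at the same bearing as the pin, its centre 73 mm from the axis, and shows where the pin is. Away from the notch the plate cannot go down past the pin.
- plate (a joint): turn of the plate, rad, anticlockwise seen from above; the notch is straight over the pin at 0 (and at 6.283). It turns freely past a whole turn either way; within about 0.07 rad of straight the notch passes over the pin. It starts 0.6 to 5.68.
- seat (a joint): how far the plate has been pressed down along its spindle, m: 0 at the start, 0.012 when fully home. It slides stiffly (about 5 N) and stays where it is left; its weight is carried by a counter-spring. Negative means lifted.
- reel: bystander: small black component reel lying flat, diameter 80 mm, 17 mm high; origin at the centre of its underside
- jar: bystander: small jar, diameter 42 mm, 55 mm high; origin at the centre of its underside
- driver: bystander: screwdriver lying on the table, 160 mm long, along its own x axis
There are look-alikes about, which are no part of the job. What is shaped like the part that bears hub_top but red is not meant.

How it is judged:
By the outcome, as a careful person would: the job done as asked, in the order asked, and still so for the second after the job is handed in, with the robot touching nothing.
It also fails if it takes over 64 s, if anything falls off the work surface, if the arm or the gripper's body presses on something with over 40 N, if the wrist force passes 120 N, or if a joint passes its speed limit or range.

### The arm

A 6-joint arm with a two-finger parallel gripper is mounted at the origin on the work surface. World frame = base frame: x ahead of the robot, y to its left, z up, the work surface at z = 0. Lengths are in m, angles in degrees, forces in N, time in s.
With the tool pointing down it reaches from about 0.4 to 0.825 m from the base axis. Payload 7 kg.
Tool frame: the origin (TCP) lies between the finger pads; the fingertips stand 19 mm ahead of it and the grasp point (between the pads) is the TCP; x points along the fingers, y is the direction in which the jaws open and shut, and the axes are right-handed (so a half turn about x gives the same grasp; the last joint's range is limited). The gripper opens to 88 mm and grips with 3 to 60 N. Pads are 19 mm wide; open, the fingers measure 130 mm over their backs; the gripper's body (78 mm by 193 mm) begins 47 mm behind the grasp point.
Start: joints at [-46.576, 20.546, 0.682, 0, -70.136, -16.507], TCP at [0.306, -0.602, 0.246] pointing down, gripper open.
Joint ranges: [-176.03, 176.03], [-82.01, 121.73], [-58.28, 71.71], [-173.87, 95.51], [-174.79, -0.11], [-173.66, 173.66]. Speed limits (degrees/s): [136.94, 136.94, 172.46, 180, 180, 180].

### API

Orientations are given as [roll, pitch, yaw] about the fixed x, y, z axes, in that order (R = Rz(yaw) Ry(pitch) Rx(roll)).
In Python, from plant import r gives the robot as it stands.
- The arm moves only by the tool send_rows, never from a script. Its argument "plan" is a list of rows, each a list of 2 entries, a list of its own where there are three numbers: the shift along the tool's x, y, z scaled (see below), then the turn, a rotation vector about the tool's x, y, z scaled (see below). A call has exactly 5 rows; each row is the pose to reach, as a shift and turn from the pose measured when the call began, along the tool's axes at that moment; what a row does not reach only later rows make up. The controller multiplies each number of a shift by 0.15 m and each number of a turn by pi/4 rad. A row lasts 1/10 s, in which the tool goes at most 50 mm and 8.59 degrees, less where a joint would pass 70% of its speed; a pose out of reach is approached as far as the arm can. A call with a number of a shift or a turn outside -1 to 1 is refused whole. A call with a gripper value outside its range is refused whole. "jaw" is the opening, from -1 (shut) to 1 (fully open), so that 0 is half open, set as the call begins (left out, the last holds). The fingers move at their own pace and stop on an object; "force" is the grip in N (left out, the last holds). Time passes only in rows, so rows that repeat a pose let the fingers close, or fill a call up. It gives the time, the measured TCP pose, the force and the opening at its end, in the units of the state.
- r.get_state(): the state, without advancing time (a new reading comes with each control period).
- r.capture(name): name is "side" or "top" or "wrist"; returns a dict with "color" (400x640x3 uint8, red, green, blue), "range_z" (400x640 float32, m along the optical axis (not along the pixel's ray), 0 where there is no reading), "mtx" (3x3 intrinsics, pixels), "pose" (4x4, takes a point from camera to world coordinates). Camera axes: x right, y down, z forward; pixel columns grow to the right and rows downward; lengths in m; the calibration is good to about 2 mm. A picture is of the moment at which its call begins.
- r.close_job(): hands the job in, once; it reports no verdict.
Trained networks look in a picture, given as the dict that the camera call returned (one of the last four; its "shot" number tells which), for a name from the list of things; names that differ only in an ending like _2 or _b are one class to them, and where a whole thing is asked for, a point or a joint stands for the part that bears it (a point fixed in the world has none). Each returns a list of dicts, best first, with "score" (0 to 1); they miss things now and then, are a little off and sometimes report something else, mostly with a low value. They report only what shows in the picture. A call takes as long as a camera call. They do not tell look-alikes from the thing itself.
- r.find_in(picture, target): "uv" ([column, row] in pixels, amid what is visible of it).
- r.trace(picture, target): "mask" (400x640 bool, what is visible of it) and "uv" ([column, row] in pixels, amid what is visible of it).
The state is a dict: "time_s": time; "joints": joint angles; "qd": joint speeds; "joint_torque": joint torques, N m; "tcp_pos": TCP position; "eef_rot": TCP orientation; "contact_force": force on the tool from outside, world axes, zero at the start; "moment": the same for the moment, N m; "gripper_width": finger opening in m.
Only numpy, scipy, OpenCV 4.12 (cv2) and the standard library are available. Lean on these libraries where they do the work, as an engineer would, in place of code of your own. Each camera call takes 0.05 s, during which the arm holds its last target. There are 200 camera calls.

## Working session

There is one attempt and no reset: what is moved stays moved. The work goes in short steps, Python scripts to look and compute and a tool call to move; the robot and the scene stay as the last step left them, time stands still between calls to the robot, and variables do not carry over. Pictures are saved under pics/ and viewed, about 8 in all and at most 12, crops included, and the job is handed in when it is done.

Besides the shell and the picture viewer there is one more tool, called after "Request:" in YAML: its name, and indented under it one key for each argument. send_rows: Moves the arm, as the interface text tells. Its arguments: {"type":"object","properties":{"plan":{"type":"array"},"jaw":{"type":"number"},"force":{"type":"number"}},"required":["plan"]}

```bash
mkdir -p pics; ls
cat > h.py <<'E'
import numpy as np, cv2
from plant import r
def world(p,uv,z=None):
    K,T=p["mtx"],p["pose"]; d=np.linalg.inv(K)@[uv[0],uv[1],1.]
    if z is None:
        u,v=int(round(uv[0])),int(round(uv[1])); w=p["range_z"][v-1:v+2,u-1:u+2]; w=w[w>0]
        return T[:3,:3]@(d*np.median(w))+T[:3,3] if len(w) else None
    D=T[:3,:3]@d; return T[:3,3]+D*(z-T[2,3])/D[2]
def cloud(p):
    K,T=p["mtx"],p["pose"]; v,u=np.mgrid[:400,:640]; Z=p["range_z"]
    P=np.stack([(u-K[0,2])/K[0,0]*Z,(v-K[1,2])/K[1,1]*Z,Z],-1)@T[:3,:3].T+T[:3,3]
    P[Z<=0]=np.nan; return P
def save(p,n,crop=None,s=1):
    c=p["color"][...,::-1]
    if crop: c=c[crop[1]:crop[3],crop[0]:crop[2]]
    cv2.imwrite("pics/"+n,cv2.resize(c,None,fx=s,fy=s,interpolation=cv2.INTER_CUBIC))
E
python3 - <<'E'
from h import *
np.set_printoptions(precision=4,suppress=True)
print(r.get_state())
ims=[]
for cam in ("top","side"):
    p=r.capture(cam); ims.append(p["color"])
    print(cam,p["pose"][:3,3])
    for t in ("hub_top","post_top","notch","pin_top","plate","reel","jar","driver"):
        try: print(t,[(np.round(d["uv"]),round(d["score"],2),world(p,d["uv"])) for d in r.find_in(p,t)[:3]])
        except Exception as e: print(t,e)
    save(p,cam+"0.png")
E
```

```text
pics
{'time_s': 0.0, 'joints': array([-46.5754,  20.5921,   0.6326,  -0.0191, -70.1372, -16.5069]), 'qd': array([ 0.0327, -0.0373,  0.0011,  0.0219, -0.0094, -0.0499]), 'joint_torque': array([  0.0007, -58.2724,  29.3065,   6.9973,   0.0071,  -0.0001]), 'tcp_pos': array([ 0.3053, -0.6015,  0.2446]), 'eef_rot': array([ 96.0028,  89.9016, 122.914 ]), 'contact_force': array([-0.4097,  0.453 , -0.8047]), 'moment': array([ 0.0254, -0.0075,  0.0295]), 'gripper_width': 0.08742751103921828}
top [0.5644 0.0713 0.9387]
hub_top [(array([194., 281.]), 0.94, array([0.4754, 0.3075, 0.0691])), (array([305., 110.]), 0.94, array([0.826 , 0.086 , 0.0676])), (array([430., 168.]), 0.7, array([ 0.7043, -0.1715,  0.0676]))]
post_top [(array([316., 256.]), 0.93, array([0.5256, 0.0645, 0.0694])), (array([195., 282.]), 0.75, array([0.4742, 0.3051, 0.0682])), (array([427., 171.]), 0.64, array([ 0.6982, -0.1632,  0.0694]))]
notch [(array([192., 284.]), 0.84, array([0.4705, 0.3122, 0.0674])), (array([317., 255.]), 0.76, array([0.5262, 0.0617, 0.0694])), (array([425., 169.]), 0.61, array([ 0.7024, -0.1611,  0.06
[... 1253 characters left out ...]
array([ 0.6938, -0.1507,  0.0625]))]
pin_top [(array([376., 300.]), 0.96, array([0.4671, 0.3518, 0.061 ])), (array([308., 161.]), 0.88, array([ 0.6925, -0.1331,  0.0336])), (array([235., 212.]), 0.69, array([0.8181, 0.1152, 0.0342]))]
plate [(array([360., 204.]), 0.86, array([0.5284, 0.0751, 0.0669])), (array([307., 144.]), 0.86, array([ 0.7017, -0.1631,  0.0672])), (array([234., 198.]), 0.81, array([0.8203, 0.1042, 0.0676]))]
reel [(array([397., 192.]), 0.94, array([ 0.447 , -0.0555,  0.0153])), (array([396., 246.]), 0.41, array([0.4387, 0.1724, 0.0401]))]
jar [(array([398., 246.]), 0.76, array([0.4333, 0.1731, 0.0398]))]
driver [(array([311., 229.]), 0.81, array([0.6332, 0.1301, 0.0228]))]
```

View pics/top0.png

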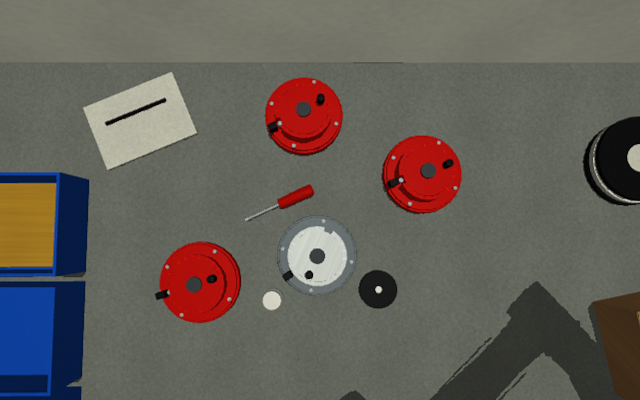

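View pics/side0.png

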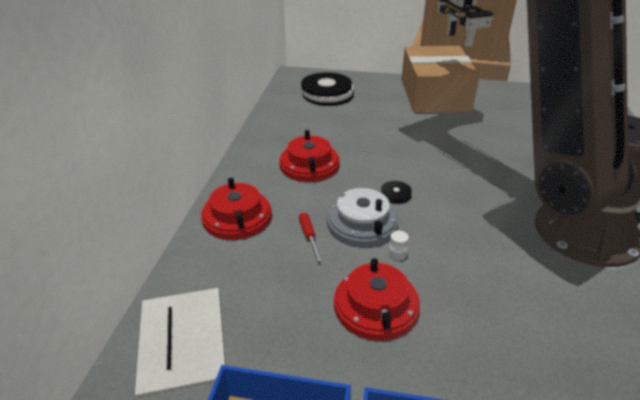

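Top picture: four winders. Three are red, at (304,110), (428,171) and (194,284), so they are look-alikes. The grey one with the aluminium plate at (317,256) is the one described. Its black post is near (309,275), the block near (288,275) and the notch near (332,231). The reel is at (378,289), the jar at (271,300) and the driver at (280,203).

Run:
```python
from h import *
np.set_printoptions(precision=4,suppress=True)
p=r.capture("top"); save(p,"top1.png",(260,200,410,320),5)
P=cloud(p); c=p["color"].astype(int); g=c.sum(2)/3
np.save("P.npy",P)
win=np.zeros((400,640),bool); win[205:305,265:360]=1
z=P[...,2]
# base ring outline / plate: circle fits
pl=win&(z>.056)&(z<.070)&(g>150); 
cn=max(cv2.findContours(pl.astype('u1') if 0 else pl.astype(np.uint8),0,1)[0],key=len)[:,0]
(cx,cy),rad=cv2.minEnclosingCircle(cn.astype(np.float32)); print("plate circ",cx,cy,rad,world(p,(cx,cy),.062))
hub=win&(z>.06)&(z<.075)&(g<110)
n,l,s,ce=cv2.connectedComponentsWithStats(hub.astype(np.uint8))
for i in range(1,n):
    if s[i,4]>5: m=l==i; print("dark",ce[i],s[i,4],np.median(P[m],0),c[m].mean(0))
m=win&(z>.078); print("post",np.argwhere(m).mean(0)[::-1],m.sum(),P[m].mean(0),P[m][:,2].max(), world(p,np.argwhere(m).mean(0)[::-1],.088))
m=win&(g<60); n,l,s,ce=cv2.connectedComponentsWithStats(m.astype(np.uint8))
for i in range(1,n):
    if s[i,4]>5: m=l==i; print("black",ce[i],s[i,4],np.nanmedian(P[m],0))
```

```text
plate circ 316.56494140625 255.57659912109375 29.77550506591797 [0.5255 0.0625 0.062 ]
dark [316.9494 255.8315] 178 [0.525  0.0617 0.0684] [60.3258 63.1124 64.3315]
dark [286.6875 275.4375] 32 [0.4846 0.1223 0.0613] [26.9688 27.9375 27.3125]
post [308.5 274.5] 52 [0.4898 0.0787 0.0881] 0.09057636356619059 [0.4898 0.0787 0.088 ]
black [284.1111 206.1667] 36 [0.6296 0.1326 0.0158]
black [319.4    258.2333] 30 [0.5179 0.0546 0.0684]
black [310.7143 254.1429] 7 [0.5289 0.0738 0.0686]
black [287.2857 275.4143] 70 [0.4859 0.1223 0.0596]
black [308.7021 274.5532] 47 [0.489  0.0777 0.0882]
black [358.9167 288.1667] 12 [ 0.4538 -0.0293  0.0024]
```

View pics/top1.png

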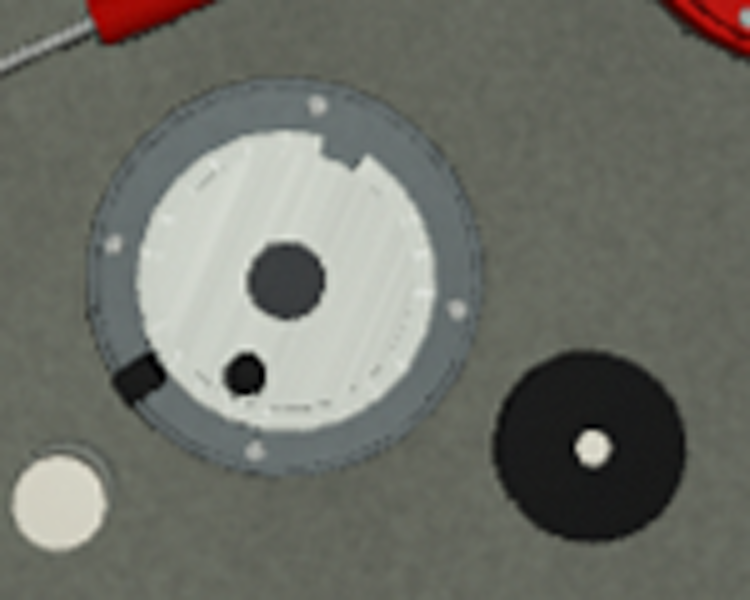

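The crop shows the grey, aluminium-plated winder at full-image (317,256). The hub, the post at (308,274), the block at (287,275) and the notch at (331,230) match the sizes given. Axis ≈ (0.525, 0.062), post bearing ≈155°, block bearing ≈123°. The plate needs to turn about +148°, anticlockwise.

```bash
cat >> h.py <<'E'
from scipy.spatial.transform import Rotation as Ro
AX=np.array([.525,.062])
def rot(): return Ro.from_euler("xyz",r.get_state()["eef_rot"],degrees=True).as_matrix()
def tool(phi,sg,z,gap=0.,rad=.040,off=.0175):
    """pose pushing anticlockwise with the post at bearing phi (deg); tool z = sg*tangent"""
    a=np.radians(phi); e=np.array([np.cos(a),np.sin(a)]); t=np.array([-e[1],e[0]])
    pos=np.r_[AX+e*rad-t*(off+gap),z]; X=np.array([0,0,-1.]); Z=np.r_[sg*t,0]
    return pos,np.stack([X,np.cross(Z,X),Z],1)
def row(pos,R,s=None):
    s=s or r.get_state(); R0=Ro.from_euler("xyz",s["eef_rot"],degrees=True).as_matrix()
    print("row",np.round(R0.T@(pos-s["tcp_pos"])/.15,3),np.round(Ro.from_matrix(R0.T@R).as_rotvec()/(np.pi/4),3))
E
python3 - <<'E'
from h import *
np.set_printoptions(precision=4,suppress=True)
print(rot())
for sg in (1,-1):
    pos,R=tool(155.1,sg,.25,.015); print(sg,pos); row(pos,R)
E
```

```text
[[ 0.     -0.4527  0.8917]
 [-0.      0.8917  0.4527]
 [-1.     -0.      0.    ]]
1 [0.5024 0.1083 0.25  ]
row [-0.029  3.627  3.314] [ 3.152  0.    -0.   ]
-1 [0.5024 0.1083 0.25  ]
row [-0.029  3.627  3.314] [-0.848  0.     0.   ]
```

Request:
send_rows:
  plan:
    - [[0,0.18,0.166],[0,0,0]]
    - [[0,0.36,0.33],[0,0,0]]
    - [[0,0.54,0.5],[0,0,0]]
    - [[0,0.72,0.66],[0,0,0]]
    - [[0,0.9,0.83],[0,0,0]]
  jaw: -1
  force: 20

```text
time_s: 1.45
tcp_pos: [0.3555, -0.4238, 0.2457]
eef_rot: [-63.9, 90.0, -37.0]
contact_force: [0.1, -0.1, 0.6]
gripper_width: 0.0537
```

Request:
send_rows:
  plan:
    - [[0,0.18,0.166],[0,0,0]]
    - [[0,0.36,0.33],[0,0,0]]
    - [[0,0.54,0.5],[0,0,0]]
    - [[0,0.72,0.66],[0,0,0]]
    - [[0,0.9,0.83],[0,0,0]]

```text
time_s: 1.95
tcp_pos: [0.4056, -0.2457, 0.246]
eef_rot: [-42.8, 89.9, -15.9]
contact_force: [0.9, 0.2, 0.7]
gripper_width: 0.0134
```

Request:
send_rows:
  plan:
    - [[0,0.18,0.166],[0,0,0]]
    - [[0,0.36,0.33],[0,0,0]]
    - [[0,0.54,0.5],[0,0,0]]
    - [[0,0.72,0.66],[0,0,0]]
    - [[0,0.9,0.83],[0,0,0]]

```text
time_s: 2.45
tcp_pos: [0.4557, -0.0675, 0.2464]
eef_rot: [-30.6, 89.9, -3.7]
contact_force: [1.0, -0.2, 0.1]
gripper_width: 0.0004
```

Request:
send_rows:
  plan:
    - [[0,0.18,0.166],[-0.17,0,0]]
    - [[0,0.36,0.33],[-0.34,0,0]]
    - [[0,0.54,0.5],[-0.51,0,0]]
    - [[0,0.72,0.66],[-0.68,0,0]]
    - [[0,0.9,0.83],[-0.85,0,0]]

```text
time_s: 2.95
tcp_pos: [0.5057, 0.1108, 0.2468]
eef_rot: [-59.8, 89.8, 5.7]
contact_force: [0.4, -0.7, 0.0]
gripper_width: 0.0005
```

Run:
```python
from h import *
np.set_printoptions(precision=4,suppress=True)
s=r.get_state(); print(s["time_s"],s["joints"],s["tcp_pos"],s["contact_force"],s["gripper_width"])
for z in (.15,.095): row(*tool(155.1,-1,z,.015),s)
```

```text
2.95 [ 34.1545   5.5102 -18.9548   0.0807 -65.3997 -58.6976] [0.5057 0.1108 0.2468] [ 0.3807 -0.6746  0.0249] 0.0005092958326030517
row [ 0.645  0.015 -0.025] [0.009 0.002 0.003]
row [ 1.012  0.016 -0.025] [0.009 0.002 0.003]
```

Request:
send_rows:
  plan:
    - [[0.25,0.015,-0.025],[0,0,0]]
    - [[0.5,0.015,-0.025],[0,0,0]]
    - [[0.75,0.015,-0.025],[0,0,0]]
    - [[0.9,0.015,-0.025],[0,0,0]]
    - [[1.0,0.015,-0.025],[0,0,0]]

```text
time_s: 3.45
tcp_pos: [0.5017, 0.1079, 0.0949]
eef_rot: [-119.5, 89.9, -54.0]
contact_force: [0.0, -0.3, 0.0]
gripper_width: 0.0006
```

Run:
```python
from h import *
np.set_printoptions(precision=4,suppress=True)
s=r.get_state(); print(s["tcp_pos"],s["contact_force"])
row(*tool(155.1,-1,.095,.0),s)
for k in range(1,6): row(*tool(155.1+7.5*k,-1,.095,0),s)
p=r.capture("top"); save(p,"t2.png",(240,180,400,320),4)
```

```text
[0.5017 0.1079 0.0949] [ 0.0499 -0.3196  0.0449]
row [-0.    -0.003 -0.096] [ 0.009 -0.001  0.001]
row [-0.     0.011 -0.131] [-0.158 -0.001  0.001]
row [-0.     0.019 -0.168] [-0.325 -0.001  0.001]
row [-0.     0.023 -0.206] [-0.491 -0.001  0.001]
row [-0.     0.021 -0.244] [-0.658 -0.001  0.001]
row [-0.     0.015 -0.282] [-0.825 -0.001  0.001]
```

View pics/t2.png

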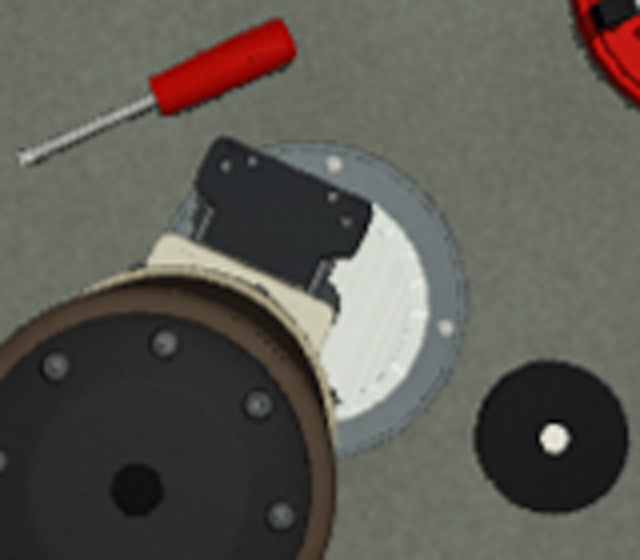

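Top view: the gripper hides the hub and the post, while the driver at (278,203) and the reel at (378,289) are undisturbed. I'll close the gap first, then push round.

Request:
send_rows:
  plan:
    - [[0,0,-0.05],[0,0,0]]
    - [[0,0,-0.09],[0,0,0]]
    - [[0,0.01,-0.13],[-0.16,0,0]]
    - [[0,0.02,-0.17],[-0.325,0,0]]
    - [[0,0.02,-0.17],[-0.325,0,0]]

```text
time_s: 4.0
tcp_pos: [0.4878, 0.0853, 0.0947]
eef_rot: [-110.4, 89.9, -30.2]
contact_force: [0.2, -0.4, -0.4]
gripper_width: 0.0004
```

Run:
```python
from h import *
np.set_printoptions(precision=4,suppress=True)
s=r.get_state(); print(s["tcp_pos"],s["contact_force"],s["moment"])
for k in range(1,6): row(*tool(170.1+7.5*k,-1,.095,0),s)
p=r.capture("wrist"); save(p,"w3.png")
for t in ("post_top","notch","hub_top"): print(t,[(d["uv"],d["score"],world(p,d["uv"])) for d in r.find_in(p,t)[:2]])
```

```text
[0.4878 0.0853 0.0947] [ 0.192  -0.4485 -0.3997] [ 0.081  -0.0849 -0.0357]
row [-0.002  0.009 -0.029] [-0.165 -0.     0.001]
row [-0.002  0.017 -0.067] [-0.332 -0.001  0.001]
row [-0.002  0.02  -0.105] [-0.498 -0.001  0.001]
row [-0.002  0.019 -0.143] [-0.665 -0.001  0.001]
row [-0.002  0.012 -0.18 ] [-0.832 -0.001  0.001]
post_top [([239.0, 195.1], 0.7, array([0.5227, 0.0453, 0.0625]))]
notch [([236.7, 194.6], 0.98, array([0.5238, 0.0448, 0.0624]))]
hub_top [([235.8, 191.1], 0.86, array([0.5238, 0.0429, 0.0626]))]
```

View pics/w3.png

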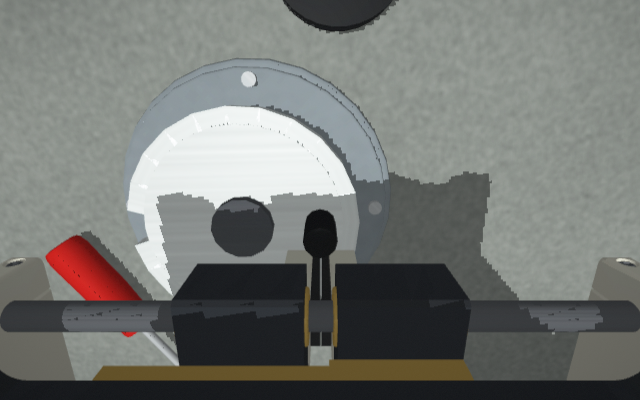

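The wrist view shows the post (320,235) square against the fingertips, the hub at (242,226) and the notch at (140,240), so the contact is centred. I'll keep going round.

Request:
send_rows:
  plan:
    - [[0,0.01,-0.03],[-0.165,0,0]]
    - [[0,0.017,-0.067],[-0.33,0,0]]
    - [[0,0.02,-0.105],[-0.5,0,0]]
    - [[0,0.02,-0.143],[-0.665,0,0]]
    - [[0,0.012,-0.18],[-0.83,0,0]]

```text
time_s: 4.7
tcp_pos: [0.4811, 0.0594, 0.094]
eef_rot: [109.9, 89.9, -132.6]
contact_force: [-1.8, 0.0, 0.3]
gripper_width: 0.0005
```

Run:
```python
from h import *
np.set_printoptions(precision=4,suppress=True)
s=r.get_state(); print(s["tcp_pos"],s["contact_force"],s["joints"])
for k in range(1,6): row(*tool(207.6+7.5*k,-1,.095,0),s)
p=r.capture("wrist"); save(p,"w4.png")
P=cloud(p); z=P[...,2]; g=p["color"].mean(2)
m=(z>.080)&(z<.094)&(np.hypot(P[...,0]-AX[0],P[...,1]-AX[1])<.07)
n,l,st,ce=cv2.connectedComponentsWithStats(m.astype(np.uint8))
for i in range(1,n):
    if st[i,4]>40: print(ce[i],st[i,4],np.median(P[l==i],0))
```

```text
[0.4811 0.0594 0.094 ] [-1.8173  0.0376  0.3074] [ 30.37    11.9426 -34.2303   0.0388 -43.9151  -2.9516]
row [-0.007  0.012 -0.04 ] [-0.17  -0.001 -0.002]
row [-0.007  0.02  -0.077] [-0.337 -0.    -0.002]
row [-0.007  0.023 -0.115] [-0.503 -0.    -0.002]
row [-0.007  0.021 -0.153] [-0.67  -0.    -0.002]
row [-0.007  0.014 -0.19 ] [-0.837 -0.    -0.002]
[320.5202 248.1853] 1786 [0.4885 0.0446 0.0882]
```

Request:
send_rows:
  plan:
    - [[0,0.01,-0.04],[-0.17,0,0]]
    - [[0,0.02,-0.077],[-0.335,0,0]]
    - [[0,0.023,-0.115],[-0.5,0,0]]
    - [[-0.005,0.02,-0.153],[-0.67,0,0]]
    - [[-0.005,0.014,-0.19],[-0.835,0,0]]

```text
time_s: 5.25
tcp_pos: [0.4921, 0.0326, 0.0945]
eef_rot: [58.1, 89.8, -146.4]
contact_force: [-1.3, 2.3, -1.1]
gripper_width: 0.0002
```

```bash
cat >> h.py <<'E'
def post(p,show=True):
    P=cloud(p); z=P[...,2]
    m=(z>.080)&(z<.094)&(np.hypot(P[...,0]-AX[0],P[...,1]-AX[1])<.07)
    n,l,st,ce=cv2.connectedComponentsWithStats(m.astype(np.uint8))
    for i in range(1,n):
        if st[i,4]>25:
            q=np.median(P[l==i],0); d=q[:2]-AX; print("post?",ce[i],st[i,4],q,np.hypot(*d),np.degrees(np.arctan2(d[1],d[0]))%360)
E
python3 - <<'E'
from h import *
np.set_printoptions(precision=4,suppress=True)
s=r.get_state(); print(s["tcp_pos"],s["contact_force"],s["joints"])
for k in range(1,6): row(*tool(245.1+7.5*k,-1,.095,0),s)
post(r.capture("wrist"))
E
```

```text
[0.4921 0.0326 0.0945] [-1.3073  2.2868 -1.0674] [ 26.6896  12.6656 -33.1134   0.0272 -44.3785  38.8027]
row [-0.003  0.01  -0.035] [-0.158  0.002 -0.003]
row [-0.003  0.018 -0.073] [-0.324  0.002 -0.003]
row [-0.003  0.022 -0.11 ] [-0.491  0.002 -0.003]
row [-0.003  0.02  -0.148] [-0.658  0.003 -0.002]
row [-0.003  0.014 -0.186] [-0.824  0.003 -0.002]
post? [320.4407 247.5593] 1745 [0.5062 0.0249 0.0881] 0.04163039943716951 243.12800542027765
```

Request:
send_rows:
  plan:
    - [[0,0.01,-0.035],[-0.16,0,0]]
    - [[0,0.018,-0.073],[-0.325,0,0]]
    - [[0,0.022,-0.11],[-0.49,0,0]]
    - [[0,0.02,-0.148],[-0.66,0,0]]
    - [[0,0.014,-0.186],[-0.825,0,0]]

```text
time_s: 5.8
tcp_pos: [0.5167, 0.0187, 0.0943]
eef_rot: [20.5, 89.8, -146.5]
contact_force: [-1.7, -1.2, 0.2]
gripper_width: 0.0001
```

Run:
```python
from h import *
np.set_printoptions(precision=4,suppress=True)
s=r.get_state(); print(s["tcp_pos"],s["contact_force"],s["joints"])
for k in range(1,6): row(*tool(282.6+5*k,-1,.095,0),s)
p=r.capture("wrist"); post(p); save(p,"w5.png")
```

```text
[0.5167 0.0187 0.0943] [-1.6941 -1.177   0.1721] [ 23.8792  14.7467 -30.1726   0.0577 -45.3231  79.1053]
row [-0.005  0.006 -0.024] [-0.102  0.005 -0.002]
row [-0.005  0.014 -0.048] [-0.213  0.005 -0.001]
row [-0.005  0.019 -0.073] [-0.324  0.005 -0.001]
row [-0.005  0.022 -0.098] [-0.435  0.005 -0.001]
row [-0.005  0.022 -0.124] [-0.546  0.005 -0.001]
post? [320.3111 247.6941] 1752 [0.5305 0.0225 0.0881] 0.03991186497495153 277.9071431962144
```

View pics/w5.png

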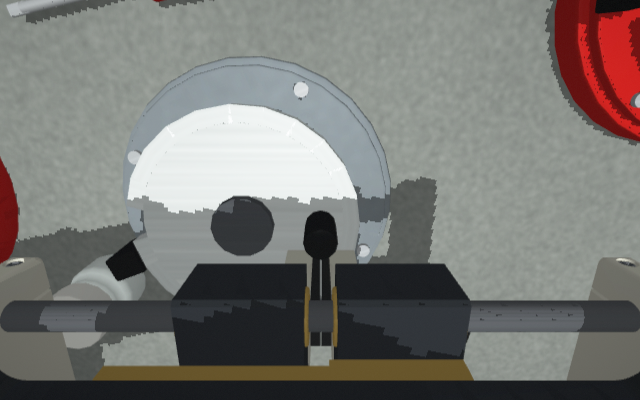

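Wrist view: post (320,235), hub (242,226), notch near (137,215), block (127,262) coming up, with about 24° to go. I'll push 18° and measure.

Request:
send_rows:
  plan:
    - [[0,0.006,-0.024],[-0.1,0,0]]
    - [[0,0.014,-0.048],[-0.21,0,0]]
    - [[0,0.018,-0.066],[-0.29,0,0]]
    - [[0,0.021,-0.09],[-0.4,0,0]]
    - [[0,0.021,-0.09],[-0.4,0,0]]

```text
time_s: 6.35
tcp_pos: [0.5316, 0.0189, 0.0943]
eef_rot: [9.1, 89.8, -139.7]
contact_force: [-1.2, -0.6, 0.1]
gripper_width: 0.0002
```

Run:
```python
from h import *
np.set_printoptions(precision=4,suppress=True)
s=r.get_state(); print(s["tcp_pos"],s["contact_force"])
for a in (302,304,306): row(*tool(a,-1,.095,0),s)
p=r.capture("wrist"); post(p); save(p,"w6.png",(80,130,280,280),4)
# block and hub from this one picture
P=cloud(p); z=P[...,2]; g=p["color"].mean(2); d=np.hypot(P[...,0]-AX[0],P[...,1]-AX[1])
h=(g<110)&(abs(z-.068)<.004)&(d<.022); b=(g<60)&(abs(z-.060)<.005)&(d>.060)&(d<.085)
print(h.sum(),b.sum()); H=np.median(P[h],0); B=np.nanmedian(P[b],0)
mn=cv2.minAreaRect(np.argwhere(h)[:,::-1].astype(np.float32)); print("hub",H,world(p,mn[0],.068))
mb=cv2.minAreaRect(np.argwhere(b)[:,::-1].astype(np.float32)); q=world(p,mb[0],.06); print("block",B,mb,q)
dd=B[:2]-AX; print(np.degrees(np.arctan2(dd[1],dd[0])),np.hypot(*dd)); dd=q[:2]-AX; print(np.degrees(np.arctan2(dd[1],dd[0])),np.hypot(*dd))
```

```text
[0.5316 0.0189 0.0943] [-1.1749 -0.5689  0.0786]
row [-0.005 -0.     0.002] [-0.018  0.005 -0.001]
row [-0.005  0.004 -0.008] [-0.062  0.005 -0.001]
row [-0.005  0.007 -0.017] [-0.107  0.005 -0.001]
post? [320.3361 247.5393] 1782 [0.5455 0.0279 0.0881] 0.039795772054730304 300.93354257208676
2905 983
hub [0.5258 0.0617 0.0683] [0.5258 0.0617 0.068 ]
block [0.4854 0.121  0.0602] ((111.05517578125, 227.9379425048828), (27.247018814086914, 41.22285842895508), 86.633544921875) [0.4855 0.1212 0.06  ]
123.85582376152594 0.07103744454671039
123.7166196376548 0.07115152539904199
```

View pics/w6.png

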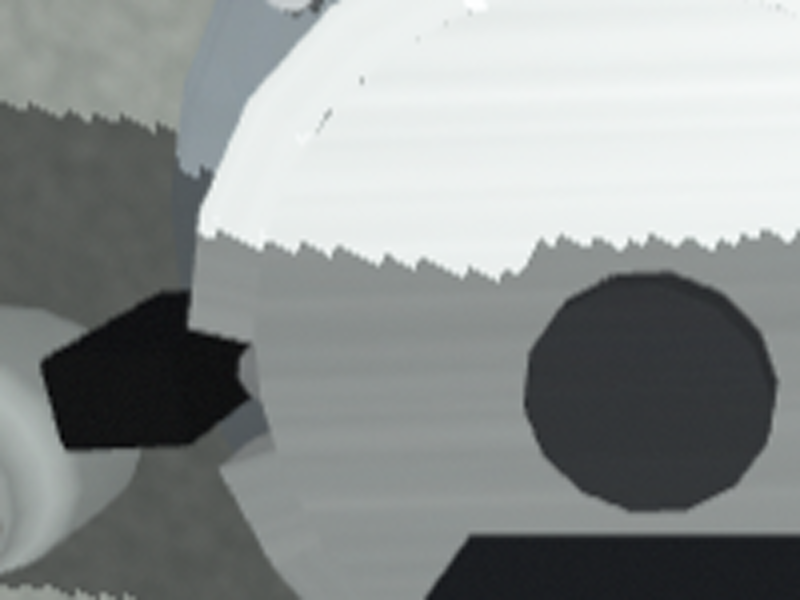

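The crop shows the pin inside the notch opening at about crop (250,375), with the notch edges at (245,340) and (265,445). In this one picture the post bears 300.2° from the hub and the block 124.3°, so there is about 3.5–4° left.

Request:
send_rows:
  plan:
    - [[0,0.002,-0.005],[-0.04,0,0]]
    - [[0,0.005,-0.011],[-0.08,0,0]]
    - [[0,0.005,-0.011],[-0.08,0,0]]
    - [[0,0.005,-0.011],[-0.08,0,0]]
    - [[0,0.005,-0.011],[-0.08,0,0]]

```text
time_s: 6.9
tcp_pos: [0.5332, 0.0192, 0.0943]
eef_rot: [5.0, 89.8, -140.4]
contact_force: [-0.3, -2.0, 0.1]
gripper_width: 0.0004
```

```bash
cat >> h.py <<'E'
def bearings(p):
    P=cloud(p); z=P[...,2]; g=p["color"].mean(2); d=np.hypot(P[...,0]-AX[0],P[...,1]-AX[1])
    h=(g<110)&(abs(z-.068)<.004)&(d<.022); b=(g<60)&(abs(z-.060)<.002)&(d>.060)&(d<.085); t=(z>.085)&(z<.092)&(d<.055)&(d>.025)
    cen=lambda m,zz:world(p,cv2.minAreaRect(np.argwhere(m)[:,::-1].astype(np.float32))[0],zz)
    H,B,T=cen(h,.068),np.nanmedian(P[b],0),np.nanmedian(P[t],0)
    f=lambda q:(np.hypot(*(q-H)[:2]),np.degrees(np.arctan2(*(q-H)[1::-1]))%360)
    print("hub",H,"block",B,f(B),"post",T,f(T),"left",f(B)[1]+180-f(T)[1])
E
python3 - <<'E'
from h import *
np.set_printoptions(precision=4,suppress=True)
s=r.get_state(); print(s["tcp_pos"],s["contact_force"])
p=r.capture("wrist"); bearings(p); save(p,"w7.png",(80,130,280,280),4)
for n,pt in (("up.",(0,0,.15)),): row(s["tcp_pos"]+pt,rot(),s)
E
```

```text
[0.5332 0.0192 0.0943] [-0.3283 -2.0175  0.1328]
hub [0.5257 0.0617 0.068 ] block [0.4847 0.1216 0.0602] (np.float64(0.0725255569949484), np.float64(124.41962192951151)) post [0.5467 0.0288 0.0882] (np.float64(0.039066909094688164), np.float64(302.43047474128434)) left 1.9891471882271503
row [-1.     0.     0.004] [-0. -0.  0.]
```

Request:
send_rows:
  plan:
    - [[0,0.002,-0.005],[-0.02,0,0]]
    - [[0,0.003,-0.01],[-0.045,0,0]]
    - [[0,0.003,-0.01],[-0.045,0,0]]
    - [[0,0.003,-0.01],[-0.045,0,0]]
    - [[0,0.003,-0.01],[-0.045,0,0]]

```text
time_s: 7.45
tcp_pos: [0.5348, 0.0197, 0.0944]
eef_rot: [4.7, 89.8, -138.6]
contact_force: [-0.7, -0.8, -0.5]
gripper_width: 0.0003
```

Run:
```python
from h import *
np.set_printoptions(precision=4,suppress=True)
s=r.get_state(); print(s["tcp_pos"],s["contact_force"])
p=r.capture("wrist"); bearings(p)
```

```text
[0.5348 0.0197 0.0944] [-0.6963 -0.8019 -0.4935]
hub [0.5257 0.0616 0.068 ] block [0.4848 0.1216 0.0603] (np.float64(0.07259767982980982), np.float64(124.3182041752572)) post [0.5481 0.0297 0.0883] (np.float64(0.039014455350519735), np.float64(304.9967314861468)) left -0.678527310889649
```

Aligned to within 0.7° (tolerance about 4°). Next I back off, rise, take a check picture, then turn the tool by 90° so that the post clears the fingers.

Request:
send_rows:
  plan:
    - [[0,0,0.05],[0,0,0]]
    - [[0,0,0.1],[0,0,0]]
    - [[-0.2,0,0.1],[0,0,0]]
    - [[-0.45,0,0.1],[0.1,0,0]]
    - [[-0.6,0,0.1],[0.25,0,0]]

```text
time_s: 8.0
tcp_pos: [0.5233, 0.0108, 0.187]
eef_rot: [58.3, 89.9, -96.5]
contact_force: [0.2, -0.2, -0.3]
gripper_width: 0.0005
```

Request:
send_rows:
  plan:
    - [[0,0,0],[0.18,0,0]]
    - [[0,0,0],[0.36,0,0]]
    - [[0,0,0],[0.54,0,0]]
    - [[0,0,0],[0.72,0,0]]
    - [[0,0,0],[0.9,0,0]]

```text
time_s: 8.5
tcp_pos: [0.5227, 0.0106, 0.1871]
eef_rot: [107.7, 89.9, -87.9]
contact_force: [0.6, -0.4, -0.1]
gripper_width: 0.0006
```

Run:
```python
from h import *
np.set_printoptions(precision=4,suppress=True)
s=r.get_state(); print(s["tcp_pos"],s["contact_force"],s["joints"])
R=tool(304.6-90,-1,0)[1]
for z in (.18,.10): row(np.array([.5255,.0617,z]),R,s)
p=r.capture("wrist"); bearings(p); save(p,"w8.png")
```

```text
[0.5227 0.0106 0.1871] [ 0.5812 -0.4356 -0.0949] [ 22.7344   8.9904 -23.228    0.09   -57.8104  51.595 ]
row [ 0.047 -0.333  0.074] [ 0.884 -0.001 -0.001]
row [ 0.58  -0.334  0.074] [ 0.884 -0.001 -0.001]
hub [0.5252 0.0607 0.068 ] block [nan nan nan] (np.float64(nan), np.float64(nan)) post [0.5494 0.0291 0.0882] (np.float64(0.039770167379553), np.float64(307.51601348049616)) left nan
  return np.nanmean(a, axis, out=out, keepdims=keepdims)
```

View pics/w8.png

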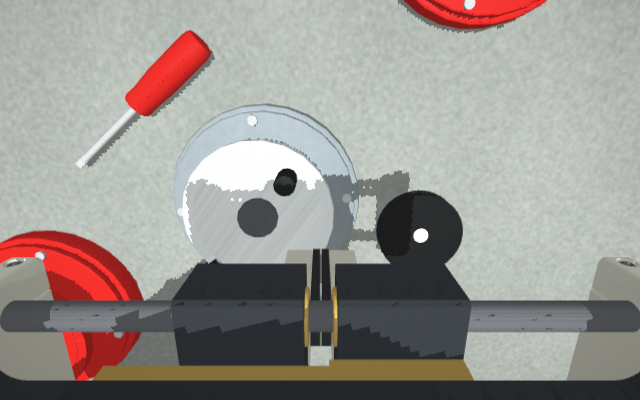

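Wrist view: hub (257,217), post (286,181), and the block is hidden behind the gripper. The driver and the reel are untouched. The post bearing reads 307.5° from here, against 305.0° before, so I'll look again with the block in view before pressing.

Request:
send_rows:
  plan:
    - [[0,-0.05,0.15],[0.17,0,0]]
    - [[0,-0.1,0.3],[0.34,0,0]]
    - [[0,-0.2,0.4],[0.51,0,0]]
    - [[0,-0.3,0.5],[0.68,0,0]]
    - [[0,-0.33,0.55],[0.88,0,0]]

```text
time_s: 9.05
tcp_pos: [0.4563, 0.0818, 0.1871]
eef_rot: [176.7, 89.9, -58.7]
contact_force: [0.3, 0.1, 0.3]
gripper_width: 0.0006
```

Run:
```python
from h import *
np.set_printoptions(precision=4,suppress=True)
s=r.get_state(); print(s["tcp_pos"],s["contact_force"],s["joints"])
R=tool(304.6-90,-1,0)[1]
for z in (.187,.10): row(np.array([.5255,.0617,z]),R,s)
p=r.capture("wrist"); bearings(p); save(p,"w9.png",(140,60,460,300),2.5)
```

```text
[0.4563 0.0818 0.1871] [0.2655 0.0793 0.3435] [ 34.6543   3.2046 -29.9446   0.0626 -56.8539  -0.0928]
row [ 0.001 -0.304 -0.373] [-0.    -0.001 -0.   ]
row [ 0.581 -0.304 -0.372] [-0.    -0.001 -0.   ]
hub [0.5239 0.0607 0.068 ] block [0.4836 0.1207 0.0602] (np.float64(0.072309612282074), np.float64(123.89785682638744)) post [0.5481 0.0292 0.0882] (np.float64(0.039695382301268706), np.float64(307.4720705821586)) left -3.5742137557711544
```

View pics/w9.png

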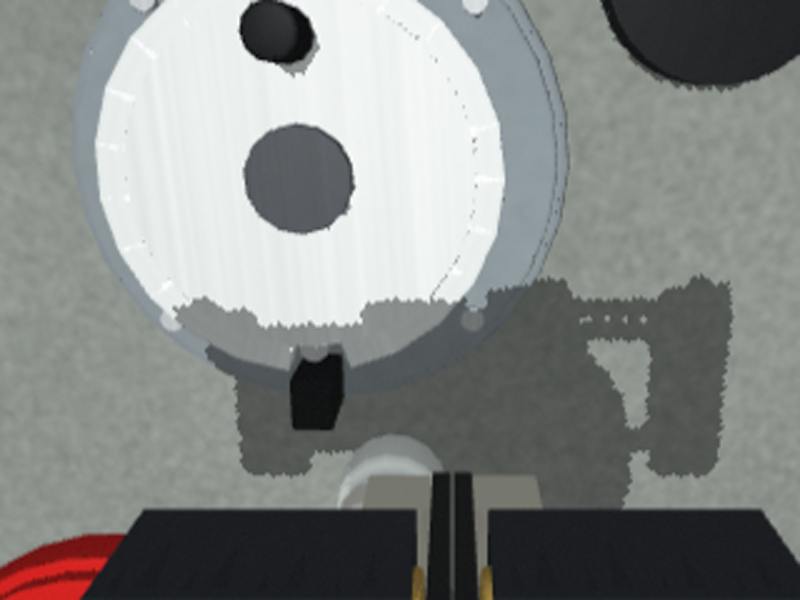

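Run:
```python
from h import *
np.set_printoptions(precision=4,suppress=True)
p=r.capture("wrist"); save(p,"w10.png",(240,175,300,220),13)
P=cloud(p)
for v in (193,196,199,202,205): print(v,[(u,int(p["color"][v,u].mean()),int(P[v,u,2]*1000) if P[v,u,2]==P[v,u,2] else -1) for u in range(246,288,2)])
m=(P[...,2]>.086)&(P[...,2]<.091)&(np.hypot(P[...,0]-.525,P[...,1]-.062)<.055); m[:, 320:]=0
yx=np.argwhere(m); print(yx.min(0),yx.max(0),yx.mean(0))
```

```text
193 [(246, 135, 62), (248, 139, 63), (250, 139, 63), (252, 135, 63), (254, 134, 60), (256, 136, 62), (258, 138, 63), (260, 136, 63), (262, 139, 62), (264, 140, 62), (266, 140, 62), (268, 140, 63), (270, 139, 63), (272, 142, 62), (274, 143, 61), (276, 138, 63), (278, 139, 63), (280, 139, 62), (282, 140, 62), (284, 144, 62), (286, 144, 61)]
196 [(246, 138, 63), (248, 139, 63), (250, 139, 63), (252, 136, 62), (254, 134, 62), (256, 135, 63), (258, 138, 64), (260, 136, 62), (262, 137, 63), (264, 140, 62), (266, 138, 62), (268, 141, 62), (270, 137, 62), (272, 142, 61), (274, 143, 61), (276, 139, 63), (278, 140, 62), (280, 139, 63), (282, 139, 62), (284, 141, 63), (286, 139, 62)]
199 [(246, 138, 62), (248, 141, 62), (250, 217, 62), (252, 234, 61), (254, 144, 63), (256, 187, -1), (258, 93, 30), (260, 152, 51), (262, 117, 51), (264, 119, 51), (266, 129, 52), (268, 113, 51), (270, 106, 52), (272, 85, 31), (274, 86, 31), (276, 101, 30), (278, 139, 63), (280, 139, 62), (282, 138, 61), (284, 140, 63), (286, 140, 63)]
202 [(246, 138, 61), (248, 142, 62), (250, 139, 63), (252, 144, 61), (254, 143, 61), (256, 119, 59), (258, 86, 30), (260, 93, 30), (262, 116, 50), (264, 116, 52), (266, 113, 50), (268, 111, 52), (270, 36, 35), (272, 25, 35), (274, 23, 36), (276, 63, 34), (278, 128, 62), (280, 140, 61), (282, 138, 62), (284, 139, 62), (286, 140, 61)]
205 [(246, 139, 61), (248, 141, 63), (250, 141, 61), (252, 144, 62), (254, 142, 62), (256, 105, 56), (258, 82, 31), (260, 16, 44), (262, 18, 42), (264, 29, 43), (266, 27, 44), (268, 17, 43), (270, 15, 43), (272, 18, 44), (274, 15, 42), (276, 29, 34), (278, 90, 30), (280, 138, 62), (282, 138, 62), (284, 109, 31), (286, 95, 30)]
[ 59 233] [ 84 257] [ 71.5842 245.1237]
```

View pics/w10.png

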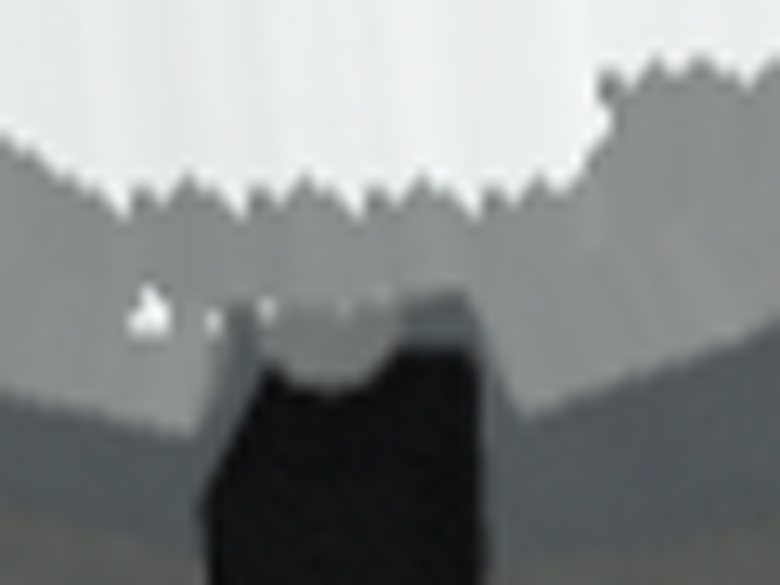

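Run:
```python
from h import *
np.set_printoptions(precision=4,suppress=True)
p=r.capture("wrist"); P=cloud(p); z=P[...,2]; g=p["color"].mean(2); d=np.hypot(P[...,0]-AX[0],P[...,1]-AX[1])
h=(g<110)&(abs(z-.068)<.004)&(d<.022); yx=np.argwhere(h).astype(np.float32)
(c,ra)=cv2.minEnclosingCircle(yx); H=world(p,c[::-1],.068); H2=world(p,yx.mean(0)[::-1],.068); print("hub",H,H2)
H=H2
def f(n,uv,zz):
    q=world(p,uv,zz); e=q-H; print(n,q,np.hypot(*e[:2]),np.degrees(np.arctan2(e[1],e[0]))%360)
f("post",(245.1,71.6),.088)
f("L outer",(255,207.5),.062); f("R outer",(280,207),.062); f("L inner",(257.5,198.5),.062); f("R inner",(276.3,198),.062)
f("pin centre",(265.4,199.5),.051); f("pinL",(259.9,201),.051); f("pinR",(271,200.5),.051)
f("pin bottom of circle",(265.4,204.7),.051)
```

```text
hub [0.5242 0.0605 0.068 ] [0.5241 0.0608 0.068 ]
post [0.5496 0.0302 0.088 ] 0.039842181717687546 309.7199055939192
L outer [0.4959 0.1147 0.062 ] 0.060808734242255 117.70495416294466
R outer [0.4798 0.103  0.062 ] 0.06119828333119745 136.4757382135439
L inner [0.4982 0.1072 0.062 ] 0.05310268461824091 119.28269890602033
R inner [0.4862 0.0984 0.062 ] 0.05334656723090513 135.3168079122988
pin centre [0.4921 0.1081 0.051 ] 0.057108481034296436 124.07647527001377
pinL [0.4952 0.1118 0.051 ] 0.05863633467499418 119.60196987817123
pinR [0.4879 0.1062 0.051 ] 0.05809489292753334 128.59507370957698
pin bottom of circle [0.4898 0.112  0.051 ] 0.06160926854830142 123.92530344804398
```

Notch centre reads ≈127.2° and pin ≈124.1°, so the plate is about 3° past straight (the limit is about 4°). That is too close, so I'll nudge the post back clockwise from the other side.

Run:
```python
from h import *
np.set_printoptions(precision=4,suppress=True)
s=r.get_state(); print(s["tcp_pos"])
row(*tool(308,1,.187,-.010,off=-.0175),s)
row(*tool(308,1,.095,-.010,off=-.0175),s)
```

```text
[0.4568 0.0811 0.1871]
row [ 0.001 -0.496 -0.622] [ 1.934 -0.001  0.001]
row [ 0.615 -0.496 -0.622] [ 1.934 -0.001  0.001]
```

Request:
send_rows:
  plan:
    - [[0,-0.1,-0.12],[0.18,0,0]]
    - [[0,-0.2,-0.25],[0.36,0,0]]
    - [[0,-0.3,-0.37],[0.55,0,0]]
    - [[0,-0.4,-0.5],[0.74,0,0]]
    - [[0,-0.5,-0.62],[0.93,0,0]]

```text
time_s: 9.7
tcp_pos: [0.5727, 0.0468, 0.1869]
eef_rot: [-165.3, 89.9, -82.1]
contact_force: [0.1, 1.2, 0.2]
gripper_width: 0.0003
```

Request:
send_rows:
  plan:
    - [[0,0,0],[0.19,0,0]]
    - [[0,0,0],[0.38,0,0]]
    - [[0,0,0],[0.57,0,0]]
    - [[0,0,0],[0.76,0,0]]
    - [[0,0,0],[0.95,0,0]]

```text
time_s: 10.2
tcp_pos: [0.5729, 0.0459, 0.1866]
eef_rot: [-139.3, 89.9, -98.9]
contact_force: [0.3, -0.8, 0.3]
gripper_width: 0.0008
```

Run:
```python
from h import *
np.set_printoptions(precision=4,suppress=True)
s=r.get_state(); print(s["tcp_pos"],s["joints"],s["contact_force"])
for z in (.187,.095): row(*tool(308,1,z,-.010,off=-.0175),s)
p=r.capture("wrist"); bearings(p)
```

```text
[0.5729 0.0459 0.1866] [ 24.1204  13.8171 -17.0106   0.0784 -59.2162 -73.7784] [ 0.3335 -0.7557  0.2929]
row [-0.003  0.015 -0.002] [ 0.053 -0.001  0.001]
row [ 0.611  0.015 -0.001] [ 0.053 -0.001  0.001]
hub [0.5238 0.0606 0.068 ] block [0.4833 0.121  0.0603] (np.float64(0.07269590531654876), np.float64(123.88400937303152)) post [0.5478 0.0291 0.0882] (np.float64(0.039624622876944855), np.float64(307.3042058617643)) left -3.4201964887327563
```

Request:
send_rows:
  plan:
    - [[0.15,0.015,0],[0.05,0,0]]
    - [[0.3,0.015,0],[0.05,0,0]]
    - [[0.45,0.015,0],[0.05,0,0]]
    - [[0.6,0.015,0],[0.05,0,0]]
    - [[0.61,0.015,0],[0.05,0,0]]

```text
time_s: 10.75
tcp_pos: [0.5696, 0.0464, 0.0922]
eef_rot: [171.3, 89.7, -150.8]
contact_force: [0.4, -0.1, -0.8]
gripper_width: 0.0005
```

Run:
```python
from h import *
np.set_printoptions(precision=4,suppress=True)
s=r.get_state(); print(s["tcp_pos"],s["contact_force"])
row(*tool(308,1,.095,0,off=-.0175),s)
for a in (306,305,304,303): row(*tool(a,1,.095,0,off=-.0175),s)
p=r.capture("wrist"); bearings(p)
```

```text
[0.5696 0.0464 0.0922] [ 0.374  -0.0626 -0.7951]
row [-0.018 -0.001 -0.054] [-0.002 -0.007 -0.001]
row [-0.018 -0.005 -0.063] [ 0.042 -0.008 -0.001]
row [-0.018 -0.007 -0.068] [ 0.064 -0.008 -0.001]
row [-0.018 -0.009 -0.073] [ 0.087 -0.008 -0.001]
row [-0.018 -0.011 -0.077] [ 0.109 -0.008 -0.001]
hub [0.5235 0.0605 0.068 ] block [0.4832 0.1205 0.0603] (np.float64(0.07232699264375943), np.float64(123.86718939266608)) post [0.5506 0.0313 0.0883] (np.float64(0.03977531442236864), np.float64(312.909259585007)) left -9.04207019234093
```

Request:
send_rows:
  plan:
    - [[-0.018,0,-0.03],[0,0,0]]
    - [[-0.018,0,-0.054],[0,0,0]]
    - [[-0.018,-0.004,-0.06],[0.03,0,0]]
    - [[-0.018,-0.006,-0.066],[0.053,0,0]]
    - [[-0.018,-0.006,-0.066],[0.053,0,0]]

```text
time_s: 11.3
tcp_pos: [0.5637, 0.04, 0.0971]
eef_rot: [-167.7, 89.8, -132.3]
contact_force: [0.3, 0.2, 0.4]
gripper_width: 0.0005
```

Request:
send_rows:
  plan:
    - [[0,0,0],[0,0,0]]
    - [[0,0,0.04],[0,0,0]]
    - [[0,0,0.08],[0,0,0]]
    - [[-0.3,0,0.08],[0,0,0]]
    - [[-0.62,0,0.08],[0,0,0]]

```text
time_s: 11.8
tcp_pos: [0.5731, 0.0471, 0.1894]
eef_rot: [176.8, 89.6, -147.7]
contact_force: [2.1, -0.5, 0.3]
gripper_width: 0.0008
```

Run:
```python
from h import *
np.set_printoptions(precision=4,suppress=True)
s=r.get_state(); print(s["tcp_pos"],s["contact_force"])
p=r.capture("wrist"); bearings(p)
R=tool(304-90,-1,0)[1]
for z in (.187,.10): row(np.array([.5255,.0617,z]),R,s)
```

```text
[0.5731 0.0471 0.1894] [ 2.0887 -0.4978  0.3153]
hub [0.5236 0.061  0.068 ] block [0.4831 0.1209 0.0603] (np.float64(0.07227028146358214), np.float64(124.07747122963309)) post [0.5477 0.0293 0.0881] (np.float64(0.03984711056030068), np.float64(307.3175799939738)) left -3.2401087643407323
row [ 0.018  0.263 -0.202] [-1.968 -0.007 -0.008]
row [ 0.598  0.263 -0.197] [-1.968 -0.007 -0.008]
```

Not reached: the post still reads 307.3° (force ≈0). I'll go down again and push further.

Run:
```python
from h import *
np.set_printoptions(precision=4,suppress=True)
s=r.get_state()
row(*tool(308,1,.096,-.008,off=-.0175),s)
for a in (305.5,304,303,302): row(*tool(a,1,.096,0,off=-.0175),s)
```

```text
row [ 0.69   0.025 -0.052] [-0.054  0.006  0.007]
row [ 0.69   0.018 -0.117] [0.001 0.006 0.007]
row [ 0.69   0.015 -0.124] [0.034 0.006 0.007]
row [ 0.69   0.013 -0.129] [0.057 0.006 0.007]
row [ 0.69   0.011 -0.134] [0.079 0.007 0.007]
```

Request:
send_rows:
  plan:
    - [[0.2,0.025,-0.05],[-0.05,0,0]]
    - [[0.45,0.025,-0.05],[-0.05,0,0]]
    - [[0.69,0.025,-0.05],[-0.05,0,0]]
    - [[0.69,0.025,-0.05],[-0.05,0,0]]
    - [[0.69,0.02,-0.1],[-0.02,0,0]]

```text
time_s: 12.35
tcp_pos: [0.5651, 0.0417, 0.0961]
eef_rot: [-58.0, 89.6, -21.5]
contact_force: [0.4, 0.8, 1.8]
gripper_width: 0.0005
```

Run:
```python
from h import *
np.set_printoptions(precision=4,suppress=True)
s=r.get_state(); print(s["tcp_pos"],s["contact_force"])
for a in (305.5,304,303,302,301): row(*tool(a,1,.096,0,off=-.0175),s)
```

```text
[0.5651 0.0417 0.0961] [0.3504 0.769  1.8271]
row [ 0.001 -0.001 -0.023] [0.022 0.005 0.007]
row [ 0.001 -0.003 -0.03 ] [0.055 0.005 0.007]
row [ 0.001 -0.005 -0.034] [0.077 0.005 0.007]
row [ 0.001 -0.007 -0.039] [0.099 0.005 0.007]
row [ 0.001 -0.009 -0.044] [0.122 0.005 0.007]
```

Push to nominal 302.5°, hold, read the force, then retreat.

Request:
send_rows:
  plan:
    - [[0,-0.001,-0.02],[0.02,0,0]]
    - [[0,-0.003,-0.03],[0.055,0,0]]
    - [[0,-0.006,-0.037],[0.09,0,0]]
    - [[0,-0.006,-0.037],[0.09,0,0]]
    - [[0,-0.006,-0.037],[0.09,0,0]]

```text
time_s: 12.85
tcp_pos: [0.5618, 0.0378, 0.0969]
eef_rot: [-47.2, 89.5, -14.8]
contact_force: [1.9, -1.0, 0.7]
gripper_width: 0.0004
```

```bash
cat >> h.py <<'E'
def bear2(p):
    """post top as the dark disc: component of z .080-.094 after eroding, hub, block"""
    P=cloud(p); z=P[...,2]; d=np.hypot(P[...,0]-AX[0],P[...,1]-AX[1])
    print("finger-free post pixels"); post(p)
E
python3 - <<'E'
from h import *
np.set_printoptions(precision=4,suppress=True)
s=r.get_state(); print(s["tcp_pos"],s["contact_force"])
p=r.capture("wrist"); bearings(p); post(p)
E
```

```text
[0.5618 0.0378 0.0969] [ 1.8624 -1.0373  0.712 ]
hub [0.5235 0.0604 0.068 ] block [0.4831 0.1206 0.0603] (np.float64(0.07252684721852928), np.float64(123.88462890258216)) post [0.547  0.0284 0.0882] (np.float64(0.03970335425239602), np.float64(306.3190024227286)) left -2.434373520146437
post? [320.6973 245.1562] 1632 [0.5471 0.0281 0.0882] 0.040495961614545675 303.08337598753644
```

Request:
send_rows:
  plan:
    - [[0,-0.002,-0.005],[0.02,0,0]]
    - [[0,-0.004,-0.01],[0.035,0,0]]
    - [[0,-0.004,-0.012],[0.035,0,0]]
    - [[0,-0.004,-0.012],[0.035,0,0]]
    - [[0,-0.004,-0.012],[0.035,0,0]]

```text
time_s: 13.4
tcp_pos: [0.5605, 0.0363, 0.0966]
eef_rot: [-48.0, 89.5, -17.2]
contact_force: [1.1, 0.3, 0.7]
gripper_width: 0.0006
```

Request:
send_rows:
  plan:
    - [[0,0,0.04],[0,0,0]]
    - [[0,0,0.1],[0,0,0]]
    - [[-0.1,0,0.1],[0,0,0]]
    - [[-0.35,0,0.1],[0,0,0]]
    - [[-0.6,0,0.1],[0,0,0]]

```text
time_s: 13.9
tcp_pos: [0.5725, 0.0442, 0.1868]
eef_rot: [-68.2, 89.7, -37.3]
contact_force: [0.1, 0.5, 0.4]
gripper_width: 0.0002
```

Run:
```python
from h import *
np.set_printoptions(precision=4,suppress=True)
s=r.get_state(); print(s["tcp_pos"],s["contact_force"])
p=r.capture("wrist"); bearings(p); post(p)
R=tool(304-90,-1,0)[1]
for z in (.187,): row(np.array([.5255,.0617,z]),R,s)
```

```text
[0.5725 0.0442 0.1868] [0.0995 0.5384 0.3594]
hub [0.5236 0.0608 0.068 ] block [0.4831 0.1209 0.0604] (np.float64(0.07248677765942092), np.float64(123.99533996335072)) post [0.5441 0.0269 0.0882] (np.float64(0.03961652386229082), np.float64(301.13518871694106)) left 2.8601512464096572
post? [320.6934 167.2901] 424 [0.5438 0.0266 0.0881] 0.040050587421414756 298.03056040542725
row [-0.003  0.261 -0.209] [-2.069 -0.004  0.008]
```

The post now reads 301.1°, so 2.9° are left the other way, which is just inside tolerance. In-contact readings turn out to be biased by about 2.5° towards the tool. The tool positions at the end of both pushes are known, so one short nudge to TCP bearing ≈279.8° should centre it.

Run:
```python
from h import *
np.set_printoptions(precision=4,suppress=True)
s=r.get_state(); R=tool(304,1,0)[1]
a=np.radians(304); t=np.array([-np.sin(a),np.cos(a)]); T=np.array([.5324,.0192])
for z,g in((.187,.018),(.096,.018),(.096,0)): row(np.r_[T-t*g,z],R,s); print(T-t*g)
```

```text
row [ 0.043 -0.003 -0.457] [-0.068  0.015  0.012]
[0.5175 0.0091]
row [ 0.65   0.002 -0.464] [-0.068  0.015  0.012]
[0.5175 0.0091]
row [ 0.651  0.009 -0.344] [-0.068  0.015  0.012]
[0.5324 0.0192]
```

Request:
send_rows:
  plan:
    - [[0.04,0,-0.15],[-0.04,0.015,0.012]]
    - [[0.04,0,-0.3],[-0.068,0.015,0.012]]
    - [[0.04,0,-0.46],[-0.068,0.015,0.012]]
    - [[0.04,0,-0.46],[-0.068,0.015,0.012]]
    - [[0.25,0,-0.462],[-0.068,0.015,0.012]]

```text
time_s: 14.45
tcp_pos: [0.5201, 0.0099, 0.1595]
eef_rot: [-21.0, 89.5, 13.1]
contact_force: [0.4, 1.5, -0.2]
gripper_width: 0.0005
```

Run:
```python
from h import *
np.set_printoptions(precision=4,suppress=True)
s=r.get_state(); R=tool(304,1,0)[1]; print(s["tcp_pos"],s["contact_force"])
a=np.radians(304); t=np.array([-np.sin(a),np.cos(a)]); T=np.array([.5324,.0192])
for z,g in((.096,.018),(.096,0)): row(np.r_[T-t*g,z],R,s); print(T-t*g)
```

```text
[0.5201 0.0099 0.1595] [ 0.3583  1.4583 -0.1592]
row [ 0.423  0.007 -0.02 ] [0.001 0.01  0.004]
[0.5175 0.0091]
row [0.424 0.007 0.1  ] [0.001 0.01  0.004]
[0.5324 0.0192]
```

Request:
send_rows:
  plan:
    - [[0.2,0.007,-0.02],[0,0.01,0]]
    - [[0.42,0.007,-0.02],[0,0.01,0]]
    - [[0.42,0.007,-0.02],[0,0.01,0]]
    - [[0.42,0.007,0.03],[0,0.01,0]]
    - [[0.42,0.007,0.05],[0,0.01,0]]

```text
time_s: 14.95
tcp_pos: [0.5284, 0.0159, 0.0981]
eef_rot: [-63.3, 89.7, -29.2]
contact_force: [1.1, 0.3, 0.5]
gripper_width: 0.0005
```

Run:
```python
from h import *
np.set_printoptions(precision=4,suppress=True)
s=r.get_state(); R=tool(304,1,0)[1]; print(s["tcp_pos"],s["contact_force"])
row(np.array([.5324,.0192,.096]),R,s)
```

```text
[0.5284 0.0159 0.0981] [1.1054 0.2703 0.4618]
row [0.014 0.003 0.034] [0.002 0.003 0.005]
```

Request:
send_rows:
  plan:
    - [[0.01,0.003,0.012],[0,0,0]]
    - [[0.01,0.003,0.022],[0,0,0]]
    - [[0.01,0.003,0.034],[0,0,0]]
    - [[0.01,0.003,0.034],[0,0,0]]
    - [[0.01,0.003,0.034],[0,0,0]]

```text
time_s: 15.45
tcp_pos: [0.5325, 0.0192, 0.0969]
eef_rot: [-57.2, 89.7, -23.1]
contact_force: [-0.7, -1.9, 0.9]
gripper_width: 0.0006
```

Request:
send_rows:
  plan:
    - [[0,0,-0.03],[0,0,0]]
    - [[0,0,-0.1],[0,0,0]]
    - [[-0.1,0,-0.1],[0,0,0]]
    - [[-0.35,0,-0.1],[0,0,0]]
    - [[-0.6,0,-0.1],[0,0,0]]

```text
time_s: 15.95
tcp_pos: [0.5183, 0.0103, 0.1872]
eef_rot: [-82.4, 89.8, -48.3]
contact_force: [1.5, 0.8, 0.4]
gripper_width: 0.0005
```

Request:
send_rows:
  plan:
    - [[0,0,0.1],[0,0,0]]
    - [[0,0,0.2],[0,0,0]]
    - [[0,0,0.3],[0,0,0]]
    - [[0,0,0.42],[0,0,0]]
    - [[0,0,0.42],[0,0,0]]

```text
time_s: 16.45
tcp_pos: [0.5717, 0.0467, 0.1852]
eef_rot: [-124.3, 89.8, -90.2]
contact_force: [0.3, -0.7, 1.3]
gripper_width: 0.0007
```

Run:
```python
from h import *
np.set_printoptions(precision=4,suppress=True)
s=r.get_state(); print(s["tcp_pos"],s["contact_force"])
p=r.capture("wrist"); bearings(p)
R=tool(304-90,-1,0)[1]
row(np.array([.5255,.0617,.187]),R,s)
```

```text
[0.5717 0.0467 0.1852] [ 0.3387 -0.7219  1.3162]
hub [0.5235 0.0609 0.068 ] block [0.4832 0.1208 0.0603] (np.float64(0.07226625849215272), np.float64(123.92061897832556)) post [0.5463 0.0282 0.0883] (np.float64(0.03979696811561085), np.float64(304.80518274523274)) left -0.8845637669071493
row [-0.012  0.256 -0.199] [-1.997 -0.005  0.001]
```

Now 0.9° off, well inside. Next: turn the tool 90° and centre it over the hub.

Request:
send_rows:
  plan:
    - [[0,0.05,-0.04],[-0.19,0,0]]
    - [[0,0.1,-0.08],[-0.38,0,0]]
    - [[0,0.15,-0.12],[-0.57,0,0]]
    - [[0,0.2,-0.16],[-0.76,0,0]]
    - [[0,0.256,-0.2],[-0.95,0,0]]

```text
time_s: 17.0
tcp_pos: [0.5233, 0.0609, 0.184]
eef_rot: [161.5, 89.7, -121.3]
contact_force: [0.3, -0.6, -0.2]
gripper_width: 0.0001
```

Request:
send_rows:
  plan:
    - [[0,0,0],[-0.19,0,0]]
    - [[0,0,0],[-0.38,0,0]]
    - [[0,0,0],[-0.57,0,0]]
    - [[0,0,0],[-0.76,0,0]]
    - [[0,0,0],[-0.95,0,0]]

```text
time_s: 17.5
tcp_pos: [0.5225, 0.0606, 0.183]
eef_rot: [108.5, 89.6, -131.3]
contact_force: [0.0, -0.2, 0.4]
gripper_width: 0.0008
```

Run:
```python
from h import *
np.set_printoptions(precision=4,suppress=True)
s=r.get_state(); print(s["tcp_pos"],s["contact_force"],s["joints"])
R=tool(304-90,-1,0)[1]
for z in (.187,.092): row(np.array([.525,.0615,z]),R,s)
```

```text
[0.5225 0.0606 0.183 ] [ 0.0097 -0.2447  0.3785] [ 28.1016   9.6957 -22.9781   0.168  -57.705    1.9925]
row [-0.027 -0.017 -0.003] [-0.085 -0.003 -0.009]
row [ 0.606 -0.021 -0.002] [-0.085 -0.003 -0.009]
```

Request:
send_rows:
  plan:
    - [[0.15,-0.02,0],[-0.085,0,-0.009]]
    - [[0.3,-0.02,0],[-0.085,0,-0.009]]
    - [[0.45,-0.02,0],[-0.085,0,-0.009]]
    - [[0.58,-0.02,0],[-0.085,0,-0.009]]
    - [[0.6,-0.02,0],[-0.085,0,-0.009]]

```text
time_s: 18.0
tcp_pos: [0.5225, 0.0606, 0.09]
eef_rot: [98.5, 89.7, -137.5]
contact_force: [-0.2, -0.4, -0.5]
gripper_width: 0.0005
```

Request:
send_rows:
  plan:
    - [[0.01,0,0],[0,0,0]]
    - [[0.025,0,0],[0,0,0]]
    - [[0.04,0,0],[0,0,0]]
    - [[0.055,0,0],[0,0,0]]
    - [[0.07,0,0],[0,0,0]]

```text
time_s: 18.5
tcp_pos: [0.5221, 0.0604, 0.0804]
eef_rot: [98.6, 89.7, -137.4]
contact_force: [-4.1, -0.1, 5.1]
gripper_width: 0.0006
```

Sliding at about 5 N and already below the pin-top level, so the pin is in the notch. Keep pressing.

Request:
send_rows:
  plan:
    - [[0.01,0,0],[0,0,0]]
    - [[0.02,0,0],[0,0,0]]
    - [[0.03,0,0],[0,0,0]]
    - [[0.04,0,0],[0,0,0]]
    - [[0.04,0,0],[0,0,0]]

```text
time_s: 19.0
tcp_pos: [0.5222, 0.0604, 0.0753]
eef_rot: [102.1, 89.7, -134.0]
contact_force: [-3.3, -0.9, 6.9]
gripper_width: 0.0005
```

Request:
send_rows:
  plan:
    - [[0.01,0,0],[0,0,0]]
    - [[0.015,0,0],[0,0,0]]
    - [[0.02,0,0],[0,0,0]]
    - [[0.02,0,0],[0,0,0]]
    - [[0.02,0,0],[0,0,0]]

```text
time_s: 19.5
tcp_pos: [0.5222, 0.0604, 0.0752]
eef_rot: [114.9, 89.8, -121.1]
contact_force: [-11.7, 0.1, 27.0]
gripper_width: 0.0004
```

Hard stop at TCP z 0.0752 (hub top ≈56 mm) with 27 N. Release and rise, then back off to look.

Request:
send_rows:
  plan:
    - [[-0.02,0,0],[0,0,0]]
    - [[-0.1,0,0],[0,0,0]]
    - [[-0.3,0,0],[0,0,0]]
    - [[-0.5,0,0],[0,0,0]]
    - [[-0.75,0,0],[0,0,0]]

```text
time_s: 20.0
tcp_pos: [0.5221, 0.0606, 0.1889]
eef_rot: [108.0, 89.7, -128.0]
contact_force: [0.7, -0.1, -0.1]
gripper_width: -0.0
```

Request:
send_rows:
  plan:
    - [[0,0,0.12],[0,0,0]]
    - [[0,0,0.25],[0,0,0]]
    - [[0,0,0.4],[0,0,0]]
    - [[0,0,0.5],[0,0,0]]
    - [[0,0,0.5],[0,0,0]]

```text
time_s: 20.5
tcp_pos: [0.4798, 0.124, 0.1898]
eef_rot: [115.1, 89.8, -120.8]
contact_force: [-0.6, 0.9, -0.2]
gripper_width: 0.0002
```

Run:
```python
from h import *
np.set_printoptions(precision=4,suppress=True)
s=r.get_state(); print(s["time_s"],s["tcp_pos"],s["contact_force"])
p=r.capture("wrist"); save(p,"w11.png",(140,60,460,300),2.5)
P=cloud(p); d=np.hypot(P[...,0]-.5238,P[...,1]-.0608)
g=p["color"].mean(2)
for n,m in (("hub",d<.010),("plate",(d>.020)&(d<.03)),("block/base",(d>.077)&(d<.083))): print(n,np.nanmedian(P[...,2][m]))
m=(P[...,2]>.072)&(P[...,2]<.08)&(d<.055); print("post",np.nanmedian(P[m],0))
for cam in ("side",):
    q=r.capture(cam); Q=cloud(q); dd=np.hypot(Q[...,0]-.525,Q[...,1]-.065)
    for t in ("reel","jar","driver"): print(t,[(np.round(o["uv"]),round(o["score"],2),world(q,o["uv"])) for o in r.find_in(q,t)[:1]])
```

```text
20.5 [0.4798 0.124  0.1898] [-0.6035  0.8746 -0.1548]
hub 0.056458783098855436
plate 0.050694358573320886
block/base 0.252547823661579
post [0.547  0.0286 0.0762]
reel [(array([397., 193.]), 0.59, array([ 0.4465, -0.0509,  0.0162]))]
jar [(array([398., 246.]), 0.91, array([0.4334, 0.1742, 0.0396]))]
driver [(array([307., 230.]), 0.57, array([0.6424, 0.1352, 0.023 ]))]
```

View pics/w11.png

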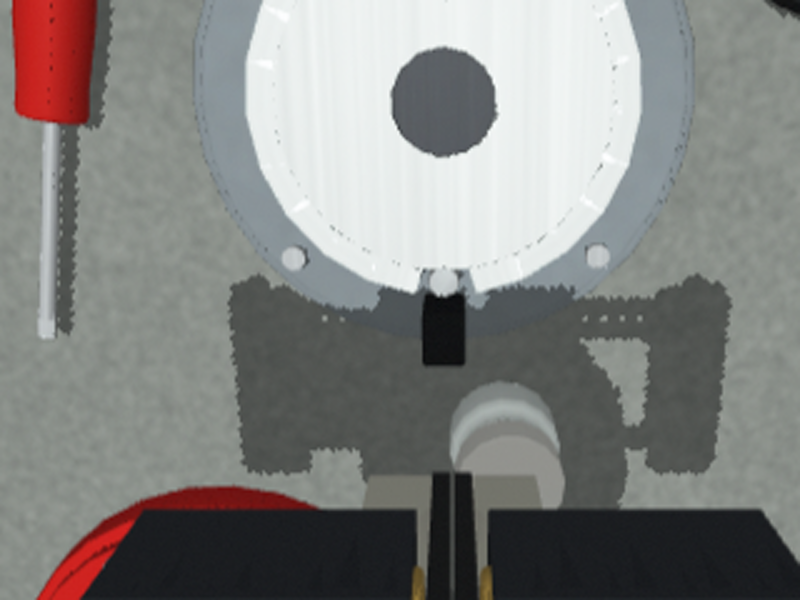

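The last picture shows the pin (crop 443,282) centred in the notch, with the plate down on it. Hub top reads 56.5 mm and the post top 76.2 mm, so the plate is fully home. The jar and driver stand clear, and the arm is touching nothing. I'll hand the job in.

```bash
python3 -c "
from plant import r
print(r.close_job())"
```

```text
the job is handed in; nothing more can be done
None
```

The plate on the grey winder is turned to the pin and pressed fully home, and the job is handed in at about 20.6 s of the 64 s.

- **Turning:** I pushed the post about 150° anticlockwise with the closed fingertips. It ended about 3.4° past straight because close-up readings with the finger touching the post are about 2.5° off. I nudged it back, which overshot to 2.9° the other way, and a final nudge left it 0.9° off. The notch clears the pin within about 4°.
- **Pressing:** The plate slid down at 5–7 N and met a hard stop at 27 N with the tool at z 0.0752. I then released it and raised the arm.
- **Last checks:** The hub top measured 56.5 mm (56 expected when home) and the post top 76 mm. The pin showed centred in the notch, and nothing was touching the robot.
- **Bystanders:** From the side camera, the reel and jar were within about 5 mm of where they started. The driver's detected point differed by about 10 mm. Its detection score was low and the arm was never near it, so I take that as detection scatter. I did not check it a second way.

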